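# Hang the washed hairbrush to dry before the fan

## Task

The washed hairbrush stands handle-up in the tumbler. First slide the spectacle case along the dresser top, without lifting it, until its middle is at least 10 cm to one side of the knob of the stand's peg; next take the brush out and hang it by its eye on the peg, so that it hangs freely; last, flip the fan's toggle switch all the way over towards the fan to blow it dry. Keep the case and the tumbler upright, and do not disturb the decanter, the earring tree or the tray.

Things in the scene. Friction and masses are not known exactly. Their poses are not given: they have to be found in the camera images.
- stand: Fixed steel peg stand: a post 12 mm thick and 215 mm high with a level peg near its top, 9 mm thick. Origin at the foot of the post on the dresser top; the peg runs along the stand's -x axis from the post, its axis 210 mm up, and ends in a ball knob 15 mm across, centred 95 mm from the post. A round foot 100 mm across and 12 mm high is centred 30 mm along +x.
- peg_mid (a point): Point on the peg's axis 55 mm from the post's axis, where the brush should hang.
- peg_knob (a point): Centre of the ball knob at the free end of the peg.
- case: Closed navy plastic spectacle case 160 x 60 x 45 mm high, 0.13 kg, lying loose beneath the peg, its long axis (x) roughly along the peg and its near end sticking out beyond the knob. Origin at the centre of its underside. A hung brush reaches down to about 25 mm above the dresser top, so the case is in its way.
- tumbler: White ceramic rectangular brush tumbler, open on top, outside 52 (x) x 78 (y) x 80 mm high, walls and floor 6 mm thick, 0.9 kg, loose. Origin at the centre of its underside.
- brush: Rubberwood hairbrush 200 mm long, 0.12 kg, standing head down in the tumbler. Origin at the head end, z along it to the handle end. Head 58 mm wide (y), 29 thick (x -16 to +13), 85 long, pins on its -x side; handle 24 x 12 mm; its end is a square plate 48 mm wide (y) and high (z 152 to 200), 12 thick (x), with a 28 mm round eye through it along x.
- brush_eye (a point): Centre of the eye in the brush's handle end, 176 mm from the head end; axes as the brush's: the eye runs along x.
- fan: Fixed white plastic desk fan. Origin on the dresser top beneath it; its front is towards -x. Base plate 160 mm wide (y), 30 mm high, from x -135 to +115 mm; the round guard, 200 mm across with its centre 225 mm up, takes x from +18 to +62 mm. The toggle switch stands on the base in front of the guard at x -100 mm.
- switch (a joint): Angle of the fan's toggle lever, rad: 0 = off, leaning to the front (fan -x); about 1.0 = fully on, leaning towards the guard (fan +x). Stays where it is left. The lever is about 45 mm long, ends in a ball 26 mm across and swings in the fan's x-z plane.
- switch_tip (a point): Centre of the ball at the toggle lever's tip, about 92 mm above the dresser top (moves with it; about 43 mm from off to on).
- decanter: Bystander: clear glass stoppered decanter, 84 mm across, 200 mm high, loose. Origin at the centre of its underside.
- tree: Bystander: white ceramic earring tree, foot 100 mm across, 200 mm high, loose. Origin at the centre of its underside.
- tray: Bystander: low copper-tone tray 110 x 160 x 18 mm, loose. Origin at the centre of its underside.

How it is judged:
By the outcome, as a careful person would: the job done as asked, in the order asked, and still so for the second after the job is handed in, with the robot touching nothing.
It also fails if it takes over 72 s, if anything falls off the work surface, if the arm or the gripper's body presses on something with over 40 N, if the wrist force passes 120 N, or if a joint passes its speed limit or range.

## Robot

A 6-joint arm with a two-finger parallel gripper is mounted at the origin on the work surface. World frame = base frame: x ahead of the robot, y to its left, z up, the work surface at z = 0. Lengths are in m, angles in rad, forces in N, time in s.
With the tool pointing down it reaches from about 0.3 to 0.85 m from the base axis. Payload 5.4 kg.
Tool frame: the origin (TCP) lies on the centre line of the jaws, within the pads' length; the fingertips stand 19 mm ahead of it and the grasp point (between the pads) is the TCP; z points along the fingers, y is the line along which they close (so a half turn about z gives the same grasp; the last joint's range is limited). The gripper opens to 85 mm and grips with 20 to 120 N. Pads are 22 mm wide; open, the fingers measure 114 mm over their backs; the gripper's body (76 mm by 85 mm) begins 54 mm behind the grasp point. The pads swing forward as they close: fully open they stand 13 mm farther back than shut.
Start: joints at [-1.428, 0.158, 1.597, -0, 1.386, -0.21], TCP at [0.199, -0.54, 0.25] pointing down, gripper open.
Joint ranges: [-2.91, 2.91], [-0.94, 2.29], [0.18, 2.7], [-1.29, 4.43], [0.17, 2.64], [-3, 3]. Speed limits (rad/s): [2.57, 2.57, 3.14, 3.14, 3.14, 3.14].

## Interface

Orientations are given as a unit quaternion [w, x, y, z].
In Python, from cell import arm gives the robot as it stands.
- The arm moves only by the shell command python3 -m pendant 'ROWS'. ROWS is JSON, a list that holds one entry, the list of rows, each a list of 7 numbers: the shift along the tool's x, y, z in cm, then the turn, a rotation vector about the tool's x, y, z in units of 6 degrees (1.0 is 6 degrees), then the opening, from -1 (shut) to 1 (fully open). A call has 1 to 20 rows; each row shifts and turns the commanded pose from where the row before left it, along the tool's axes as they then stand; what a row does not reach is not made up. A row lasts 1/12 s, in which the tool goes at most 41.7 mm and 7.16 degrees, less where a joint would pass 70% of its speed; a pose out of reach is approached as far as the arm can. A call with a gripper value outside its range is refused whole. The fingers move at their own pace and stop on an object; the grip force is fixed at half the most. Time passes only in rows, so rows that do not move let the fingers close. It gives the time, the measured TCP pose, the force, the opening and the grip force at its end, in the units of the state.
- arm.get_obs(): the state, without advancing time (a new reading comes with each control period).
- arm.grab_frame(name): name is "side" or "top" or "wrist"; returns a dict with "img" (400x640x3 uint8, red, green, blue), "K" (3x3 intrinsics, pixels), "dist" ([k1, k2, p1, p2, k3] as OpenCV has them; the pictures are not rectified), "world_from_camera" (4x4, takes a point from camera to world coordinates); the wrist camera has in their place "tool_from_camera" (4x4, takes a point from camera to tool coordinates, whose origin is the TCP and whose axes are the flange's). Camera axes: x right, y down, z forward; pixel columns grow to the right and rows downward; lengths in m; the calibration is good to about 2 mm. A picture is of the moment at which its call begins: read the wrist's pose just before it. There is no depth.
- arm.close_job(): hands the job in; it is judged then, once.
Trained networks look in the newest picture that a camera, given by its name, has taken for a name from the list of things; names that differ only in an ending like _2 or _b are one class to them, and where a whole thing is asked for, a point or a joint stands for the part that bears it (a point fixed in the world has none). Each returns a list of dicts, best first, with "conf" (0 to 1); they miss things now and then, are a little off and sometimes report something else, mostly with a low value. They report only what shows in the picture. A call takes as long as a camera call.
- arm.look_for(camera, thing): "box" ([left, top, width, height] in pixels, round what is visible of it).
- arm.cut_out(camera, thing): "region" (400x640 bool, what is visible of it) and "box" ([left, top, width, height] in pixels, round what is visible of it).
The state is a dict: "t": time; "joints": joint angles; "qd": joint speeds; "tau": joint torques, N m; "tcp_pos": TCP position; "tool_rot": TCP orientation; "force": force on the tool from outside, world axes, zero at the start; "moment": the same for the moment, N m; "finger_gap": finger opening in m; "grasp_force": force on a finger pad.
Only numpy, scipy, OpenCV 4.12 (cv2) and the standard library are available. Lean on these libraries where they do the work, as an engineer would, in place of code of your own. Each camera call takes 0.05 s, during which the arm holds its last target. There are 200 camera calls.

## Working session

There is one attempt and no reset: what is moved stays moved. The work goes in short steps, Python scripts to look and compute and a shell command to move; the robot and the scene stay as the last step left them, time stands still between calls to the robot, and variables do not carry over. Pictures are saved under pics/ and viewed, at most 13 in all, crops included, and the job is handed in when it is done.

```bash
ls; mkdir -p pics; python3 - <<'E'
from cell import arm
import cv2,numpy as np
o=arm.get_obs();print(o['t'],o['tcp_pos'],o['tool_rot'],o['finger_gap'])
for c in("side","top"):
    f=arm.grab_frame(c);cv2.imwrite(f"pics/{c}0.png",f["img"][...,::-1])
    print(c,f["K"],f["dist"],np.round(f["world_from_camera"],3).tolist())
    for n in "stand peg_knob case tumbler brush brush_eye fan switch switch_tip decanter tree tray".split():
        try:
            r=arm.look_for(c,n);print(n,[(np.round(d["box"]).tolist(),round(d["conf"],2)) for d in r[:2]])
        except Exception as e: print(n,e)
print(arm.get_obs()['t'])
E
```

```text
pics
0.0 [ 0.19856252 -0.53899722  0.24929557] [-9.87996372e-04  9.84481412e-01  1.75486105e-01  2.26208698e-05] 0.08526185479419109
side [[505.95691101   0.         320.95585085]
 [  0.         505.95691101 198.02306118]
 [  0.           0.           1.        ]] [-0.10286857  0.          0.          0.          0.        ] [[0.866, -0.376, 0.329, 0.048], [-0.499, -0.653, 0.569, -1.024], [0.001, -0.657, -0.754, 1.425], [0.0, 0.0, 0.0, 1.0]]
stand [([314.0, 181.0, 44.0, 52.0], 0.94)]
peg_knob [([310.0, 180.0, 48.0, 53.0], 0.59)]
case [([282.0, 212.0, 46.0, 30.0], 0.76)]
tumbler [([238.0, 166.0, 14.0, 29.0], 0.58)]
brush []
brush_eye []
fan [([342.0, 286.0, 93.0, 94.0], 0.93)]
switch []
switch_tip [([364.0, 289.0, 3.0, 11.0], 0.64), ([342.0, 286.0, 93.0, 96.0], 0.44)]
decanter [([254.0, 119.0, 24.0, 47.0], 0.79), ([362.0, 290.0, 8.0, 11.0], 0.41)]
tree [([313.0, 135.0, 22.0, 48.0], 0.65)]
tray [([361.0, 226.0, 54.0, 44.0], 0.81)]
top [[369.01745147   0.         316.75186405]
 [  0.         369.01745147 202.0556108 ]
 [  0.           0.           1.        ]] [-0.00793749  0.          0.          0.          0.        ] [[0.013, -0.981, 0.192, 0.411], [-1.0, -0.012, 0.008, -0.068], [-0.006, -0.192, -0.981, 1.219], [0.0, 0.0, 0.0, 1.0]]
stand [([306.0, 176.0, 29.0, 43.0], 0.83)]
peg_knob [([308.0, 173.0, 27.0, 45.0], 0.79)]
case [([301.0, 210.0, 25.0, 47.0], 0.75), ([230.0, 144.0, 39.0, 46.0], 0.27)]
tumbler [([195.0, 249.0, 38.0, 24.0], 0.82)]
brush [([192.0, 253.0, 29.0, 15.0], 0.65)]
brush_eye [([192.0, 254.0, 32.0, 16.0], 0.57)]
fan [([419.0, 188.0, 136.0, 76.0], 0.72)]
switch []
switch_tip []
decanter [([167.0, 207.0, 41.0, 22.0], 0.59)]
tree [([228.0, 148.0, 39.0, 44.0], 0.86)]
tray [([355.0, 156.0, 47.0, 36.0], 0.61), ([421.0, 186.0, 135.0, 76.0], 0.39)]
1.3
```

View both.

```bash
cd pics; python3 - <<'E'
import cv2
a=cv2.imread("top0.png")[120:300,140:580];cv2.imwrite("top0c.png",cv2.resize(a,(792,324),interpolation=cv2.INTER_CUBIC))
a=cv2.imread("side0.png")[90:390,180:480];cv2.imwrite("side0c.png",cv2.resize(a,(600,600),interpolation=cv2.INTER_CUBIC))
E
```

```text
(no output)
```

View pics/top0c.png

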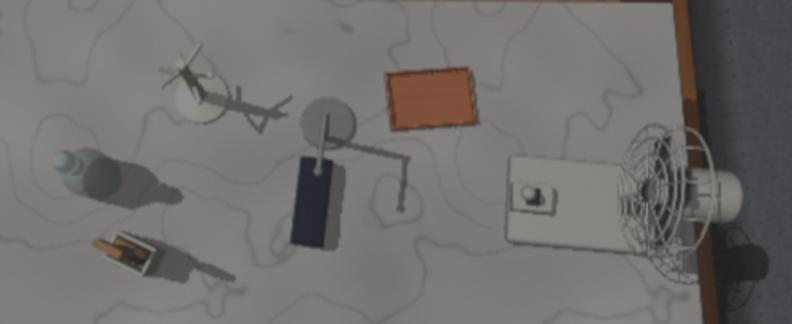

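View pics/side0c.png

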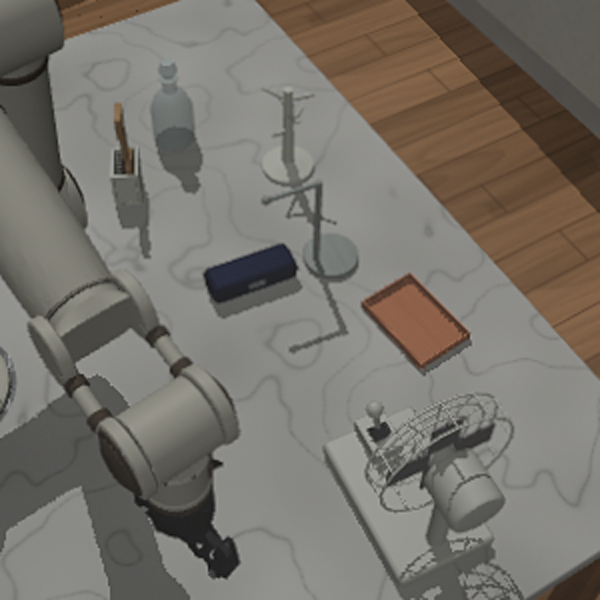

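The top view shows the stand with its peg running towards the robot, with the knob at about (317,215) px. The case lies under the peg around (314,232), the tumbler and brush are at (213,260) with the eye end at about (196,256), and the switch ball is at (436,227). The side view agrees: knob (312,191), post top (339,183), switch ball (367,294), brush end (239,142).

```bash
cat > h.py <<'E'
import cv2,numpy as np
from cell import arm
from scipy.spatial.transform import Rotation as R
def ray(f,p,T=None):
    T=f["world_from_camera"] if T is None else T
    q=cv2.undistortPoints(np.array([[p]],float),f["K"],f["dist"])[0,0]
    d=T[:3,:3]@np.array([*q,1]);return T[:3,3],d/np.linalg.norm(d)
def atz(f,p,z,T=None):
    o,d=ray(f,p,T);return o+d*(z-o[2])/d[2]
def tri(*rays):
    A=0;b=0
    for o,d in rays:
        P=np.eye(3)-np.outer(d,d);A=A+P;b=b+P@o
    x=np.linalg.solve(A,b);return x,[np.linalg.norm((np.eye(3)-np.outer(d,d))@(x-o))for o,d in rays]
def pose():
    o=arm.get_obs();q=o["tool_rot"];T=np.eye(4)
    T[:3,:3]=R.from_quat([q[1],q[2],q[3],q[0]]).as_matrix();T[:3,3]=o["tcp_pos"];return T,o
def wristT(f,T): return T@f["tool_from_camera"]
def proj(f,P,T=None):
    T=np.linalg.inv(f["world_from_camera"] if T is None else T)
    return cv2.projectPoints(np.atleast_2d(P).astype(float),cv2.Rodrigues(T[:3,:3])[0],T[:3,3],f["K"],f["dist"])[0][:,0]
E
python3 - <<'E'
from h import *
np.set_printoptions(precision=4,suppress=True)
t=arm.grab_frame("top");m={n:arm.cut_out("top",n) for n in("case","tumbler","brush","stand","tray","fan")}
s=arm.grab_frame("side");ms={n:arm.cut_out("side",n) for n in("case","tumbler","brush","stand")}
for n,a,b in[("knob",(317.2,215),(312.5,191)),("posttop",(320.6,183.5),(339.5,183)),("ball",(436.1,227.2),(367.5,294)),("brushend",(193.5,254.5),(239,142))]:
    print(n,*tri(ray(t,a),ray(s,b)),"at z" ,atz(t,a,.21),atz(s,b,.21))
for n,z in("case",.045),("tumbler",.08),("tray",.018),("fan",.03):
    for r in m[n][:1]:
        c=cv2.findContours(r["region"].astype(np.uint8),0,2)[0];c=max(c,key=cv2.contourArea)
        P=np.array([atz(t,p,z)[:2] for p in c[:,0].astype(float)]);print(n,r["conf"],cv2.minAreaRect((P*1000).astype(np.float32)))
for r in m["brush"][:1]+ms["brush"][:1]+ms["tumbler"][:1]: print(r["box"],r["conf"],r["region"].sum())
E
```

```text
knob [ 0.573  -0.0612  0.2024] [np.float64(0.00010832764067769039), np.float64(0.00010832764067753648)] at z [ 0.5719 -0.0613  0.21  ] [ 0.5696 -0.0672  0.21  ]
posttop [ 0.6672 -0.0705  0.1975] [np.float64(0.0024441525410145277), np.float64(0.0024441525410142896)] at z [ 0.6617 -0.0697  0.21  ] [ 0.6634 -0.0806  0.21  ]
ball [ 0.5564 -0.4235  0.1   ] [np.float64(0.0002862115937459425), np.float64(0.00028621159374580374)] at z [ 0.5418 -0.3884  0.21  ] [ 0.5144 -0.4734  0.21  ]
brushend [0.4604 0.2765 0.2006] [np.float64(0.0009473450475725849), np.float64(0.000947345047572563)] at z [0.4591 0.2737 0.21  ] [0.4581 0.266  0.21  ]
case 0.85 ((544.1261596679688, -46.408843994140625), (62.11761474609375, 164.13800048828125), 84.99111938476562)
tumbler 0.83 ((445.78619384765625, 251.51788330078125), (93.50529479980469, 51.58103561401367), 66.28379821777344)
tray 0.93 ((743.7684326171875, -262.30572509765625), (116.25324249267578, 165.39764404296875), 4.314630508422852)
fan 0.44 ((458.54083251953125, 291.3921813964844), (101.6832046508789, 32.05014419555664), 71.74482727050781)
[195.0, 252.9, 24.3, 13.6] 0.67 218
[231.7, 142.4, 16.4, 35.9] 0.65 210
[237.1, 164.4, 15.7, 30.2] 0.87 293
```

```bash
cat >> h.py <<'E'
def plan(target,yaw=None,down=True):
    "total shift in current tool axes (cm); turn about tool z in units to get tool x at yaw(deg); shift in axes after the turn"
    T,o=pose();d=np.array(target)-T[:3,3];print("t",round(o["t"],2),"tcp",T[:3,3].round(4),"toolx",T[:3,0].round(3),"toolz",T[:3,2].round(3))
    print("shift in tool cm",(T[:3,:3].T@d*100).round(2))
    if yaw is not None:
        c=np.cos(np.radians(yaw));s=np.sin(np.radians(yaw));Q=np.array([[c,s,0],[s,-c,0],[0,0,-1]]).T
        print("turn rotvec units",(np.degrees(R.from_matrix(T[:3,:3].T@Q).as_rotvec())/6).round(3),"shift after turn cm",(Q.T@d*100).round(2))
E
python3 -c "
from h import *
plan((.44,-.03,.25),-5)
f=arm.grab_frame('wrist');print(f['tool_from_camera'].round(3),f['K'])"
```

```text
t 1.9 tcp [ 0.1987 -0.5396  0.2503] toolx [ 0.938  0.346 -0.   ] toolz [-0. -0. -1.]
shift in tool cm [ 4.026e+01 -3.948e+01  3.000e-02]
turn rotvec units [0.    0.    4.203] shift after turn cm [ 1.960e+01 -5.287e+01  3.000e-02]
[[ 0.    -0.953 -0.302  0.077]
 [ 1.     0.     0.     0.   ]
 [-0.    -0.302  0.953 -0.123]
 [ 0.     0.     0.     1.   ]] [[302.6717263    0.         318.32310471]
 [  0.         302.6717263  194.19406294]
 [  0.           0.           1.        ]]
```

```bash
python3 -m pendant '[[[0,0,0,0,0,0.84,1],[0,0,0,0,0,0.84,1],[0,0,0,0,0,0.84,1],[0,0,0,0,0,0.84,1],[0,0,0,0,0,0.84,1],[1.31,-3.53,0,0,0,0,1],[1.31,-3.53,0,0,0,0,1],[1.31,-3.53,0,0,0,0,1],[1.31,-3.53,0,0,0,0,1],[1.31,-3.53,0,0,0,0,1],[1.31,-3.53,0,0,0,0,1],[1.31,-3.53,0,0,0,0,1],[1.31,-3.53,0,0,0,0,1],[1.31,-3.53,0,0,0,0,1],[1.31,-3.53,0,0,0,0,1],[1.31,-3.53,0,0,0,0,1],[1.31,-3.53,0,0,0,0,1],[1.31,-3.53,0,0,0,0,1],[1.31,-3.53,0,0,0,0,1],[1.31,-3.53,0,0,0,0,1]]]'; python3 - <<'E'
from h import *
T,o=pose();f=arm.grab_frame("wrist");W=wristT(f,T);cv2.imwrite("pics/w1.png",f["img"][...,::-1])
print(T[:3,3],T[:3,0])
for n in("case","stand"):
    for r in arm.cut_out("wrist",n)[:1]:
        c=max(cv2.findContours(r["region"].astype(np.uint8),0,2)[0],key=cv2.contourArea)
        P=np.array([atz(f,p,.045,W)[:2] for p in c[:,0].astype(float)]);print(n,r["conf"],r["box"],cv2.minAreaRect((P*1000).astype(np.float32)))
print("knob proj",proj(f,[.572,-.0615,.21],W))
E
```

```text
t: 3.62
tcp_pos: [0.441, -0.0273, 0.2507]
tool_rot: [0.0, 0.999, -0.043, 0.001]
force: [0.9, -1.1, 0.6]
finger_gap: 0.085
grasp_force: 0.0
[ 0.44095224 -0.02728603  0.25066924] [ 0.99622192 -0.08683751  0.00106717]
case 0.68 [302.2, 0.0, 61.8, 146.1] ((537.1007690429688, -49.893985748291016), (58.6711540222168, 136.8572540283203), 84.13501739501953)
knob proj [[367.06355913 -30.93345258]]
```

View pics/w1.png

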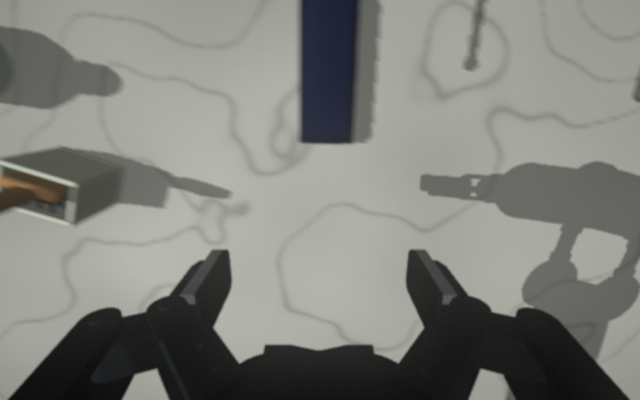

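The wrist view shows the case's near end with corners at about (302,142) and (352,142) px, aligned with the tool. The tumbler is at far left, and the shaded knob is outside the frame.

```bash
python3 - <<'E'
from h import *
T,o=pose();f=arm.grab_frame("wrist");W=wristT(f,T)
for p in[(302,142),(352,142),(302,2),(357,2)]:print(p,atz(f,p,.045,W).round(4))
plan((.49,-.044,.12))
E
```

```text
(302, 142) [ 0.4743 -0.0123  0.045 ]
(352, 142) [ 0.4699 -0.0661  0.045 ]
(302, 2) [ 0.6053 -0.0252  0.045 ]
(357, 2) [ 0.6011 -0.0771  0.045 ]
t 3.82 tcp [ 0.4405 -0.0284  0.2503] toolx [ 0.996 -0.084 -0.   ] toolz [-0. -0. -1.]
shift in tool cm [ 5.07  1.14 13.03]
```

```bash
python3 -c "
from h import *
print(arm.get_obs()['joints'])"
```

```text
[-3.39063677e-01 -2.02199176e-01  1.95156162e+00 -4.28749796e-04
  1.39233894e+00  1.31597902e+00]
```

```bash
python3 -m pendant '[[[0,0,0,0,0,-1.15,1],[0,0,0,0,0,-1.15,1],[0,0,0,0,0,-1.15,1],[0,0,0,0,0,-1.15,1],[0,0,0,0,0,-1.15,1],[0,0,0,0,0,-1.15,1],[0,0,0,0,0,-1.15,1],[0,0,0,0,0,-1.15,1],[0,0,0,0,0,-1.15,1],[0,0,0,0,0,-1.15,1],[0,0,0,0,0,-1.15,1],[0,0,0,0,0,-1.15,1],[0,0,0,0,0,-1.15,1],[0,0,0,0,0,-1.15,1],[0,0,0,0,0,-1.15,1],[0,0,0,0,0,-1.15,1],[0,0,0,0,0,-1.15,1],[0,0,0,0,0,-1.15,1],[0,0,0,0,0,-1.15,1],[0,0,0,0,0,-1.15,1]]]'
python3 -m pendant '[[[0,0,0,0,0,-1.15,1],[0,0,0,0,0,-1.15,1],[0,0,0,0,0,-1.15,1],[0,0,0,0,0,-1.15,1],[0,0,0,0,0,-1.15,1],[0,0,0,0,0,-1.15,1],[-2.6,-0.4,0,0,0,0,1],[-2.6,-0.4,0,0,0,0,1],[0,0,3,0,0,0,1],[0,0,3,0,0,0,1],[0,0,3,0,0,0,1],[0,0,3,0,0,0,1],[0,0,0,0,0,0,1]]]'; python3 -c "
from h import *
plan((.49,-.041,.028),174.8)"
```

```text
t: 5.48
tcp_pos: [0.4401, -0.0307, 0.2503]
tool_rot: [0.0, 0.397, 0.918, -0.0]
force: [-1.0, -0.3, -0.1]
finger_gap: 0.0856
grasp_force: 0.0
t: 6.57
tcp_pos: [0.4866, -0.0424, 0.1244]
tool_rot: [-0.006, 0.05, 0.999, 0.001]
force: [0.2, -0.3, -1.3]
finger_gap: 0.0853
grasp_force: 0.0
t 6.57 tcp [ 0.4866 -0.0424  0.1244] toolx [-0.995  0.1    0.012] toolz [-0.011  0.004 -1.   ]
shift in tool cm [-0.43  0.15  9.63]
turn rotvec units [ 0.023 -0.111 -0.09 ] shift after turn cm [-0.32  0.17  9.64]
```

```bash
python3 -m pendant '[[[-0.3,0.15,2,0,0,0,1],[0,0,2,0,0,0,1],[0,0,2,0,0,0,1],[0,0,1.8,0,0,0,1],[0,0,1.7,0,0,0,1],[0,0,0,0,0,0,1],[0,0,0,0,0,0,-1],[0,0,0,0,0,0,-1],[0,0,0,0,0,0,-1],[0,0,0,0,0,0,-1],[0,0,0,0,0,0,-1],[0,0,0,0,0,0,-1]]]'
```

```text
t: 7.57
tcp_pos: [0.4965, -0.042, 0.0379]
tool_rot: [0.002, 0.049, 0.999, -0.001]
force: [-0.9, -1.9, 5.6]
finger_gap: 0.0591
grasp_force: 65.8
```

```bash
python3 -m pendant '[[[0,0,0,0,0,0,-1],[0,0,0,0,0,0,-1]]]'; python3 -c "
from h import *
plan((.49,.085,.028),174.8)"
```

```text
t: 7.73
tcp_pos: [0.4965, -0.042, 0.0378]
tool_rot: [0.002, 0.049, 0.999, -0.001]
force: [-0.7, -2.2, 5.8]
finger_gap: 0.0592
grasp_force: 65.8
t 7.73 tcp [ 0.4965 -0.042   0.0378] toolx [-0.995  0.098 -0.004] toolz [ 0.004 -0.002 -1.   ]
shift in tool cm [ 1.89 12.58  0.96]
turn rotvec units [-0.015  0.04  -0.067] shift after turn cm [ 1.79 12.59  0.98]
```

```bash
python3 -m pendant '[[[0.1,0.8,0,0,0,0,-1],[0.1,1.2,0,0,0,0,-1],[0.15,1.5,0,0,0,0,-1],[0.15,1.5,0,0,0,0,-1],[0.15,1.5,0,0,0,0,-1],[0.15,1.5,0,0,0,0,-1],[0.15,1.5,0,0,0,0,-1],[0.1,1.5,0,0,0,0,-1],[0.1,1,0,0,0,0,-1],[0,0.5,0,0,0,0,-1],[0,0,0,0,0,0,-1],[0,0,0,0,0,0,-1]]]'; python3 - <<'E'
from h import *
T,o=pose()
t=arm.grab_frame("top");cv2.imwrite("pics/top2.png",cv2.resize(t["img"][140:300,150:450,::-1],(750,400),interpolation=cv2.INTER_CUBIC))
for r in arm.cut_out("top","case")[:1]:
        c=max(cv2.findContours(r["region"].astype(np.uint8),0,2)[0],key=cv2.contourArea)
        P=np.array([atz(t,p,.045)[:2] for p in c[:,0].astype(float)]);print(r["conf"],cv2.minAreaRect((P*1000).astype(np.float32)))
E
```

```text
t: 8.73
tcp_pos: [0.4975, 0.0855, 0.0379]
tool_rot: [0.002, 0.048, 0.999, 0.0]
force: [0.8, 3.1, 7.8]
finger_gap: 0.0591
grasp_force: 66.0
0.61 ((595.3168334960938, 73.72023010253906), (59.570472717285156, 58.080177307128906), 78.26939392089844)
```

View pics/top2.png

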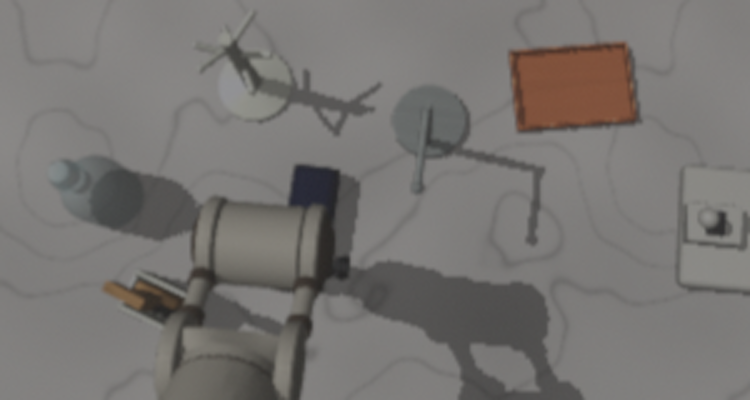

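The case slid about 12.8 cm to the robot's left. Its far end shows at about (315,185) in the crop, the knob is at (418,188), and the tumbler is intact at (150,300). I'll release, rise and look at the brush.

```bash
python3 -m pendant '[[[0,0,0,0,0,0,1],[0,0,0,0,0,0,1],[0,0,0,0,0,0,1],[0,0,0,0,0,0,1],[0,0,-1,0,0,0,1],[0,0,-3,0,0,0,1],[0,0,-3.5,0,0,0,1],[0,0,-3.5,0,0,0,1],[0,0,-3.5,0,0,0,1],[0,0,-3.5,0,0,0,1],[0,0,-3.5,0,0,0,1],[0,0,-3.5,0,0,1,1],[0,0,-3,0,0,1,1],[0,0,0,0,0,1.1,1],[2.5,3.1,0,0,0,0,1],[2.5,3.1,0,0,0,0,1],[2.5,3.1,0,0,0,0,1],[2.5,3.1,0,0,0,0,1],[0,0,0,0,0,0,1],[0,0,0,0,0,0,1]]]'; python3 - <<'E'
from h import *
T,o=pose();f=arm.grab_frame("wrist");W=wristT(f,T);cv2.imwrite("pics/w3.png",f["img"][...,::-1])
np.savez("w3.npz",T=T,W=W,K=f["K"],dist=f["dist"]);print(T.round(4))
for n in("brush","brush_eye","tumbler"):
    print(n,[(r["box"],r["conf"]) for r in arm.look_for("wrist",n)[:2]])
E
```

```text
t: 10.5
tcp_pos: [0.4539, 0.2401, 0.3158]
tool_rot: [0.0, 0.208, 0.978, -0.0]
force: [0.0, -0.7, 0.1]
finger_gap: 0.0854
grasp_force: 0.0
[[-9.138e-01  4.061e-01  2.000e-04  4.539e-01]
 [ 4.061e-01  9.138e-01 -2.000e-04  2.401e-01]
 [-2.000e-04 -1.000e-04 -1.000e+00  3.158e-01]
 [ 0.000e+00  0.000e+00  0.000e+00  1.000e+00]]
brush [([310.2, 139.1, 53.7, 57.5], 0.78)]
brush_eye [([305.1, 140.1, 63.4, 55.6], 0.66), ([318.2, 297.1, 58.3, 52.0], 0.17)]
tumbler [([301.1, 129.1, 64.2, 47.2], 0.69)]
```

View pics/w3.png

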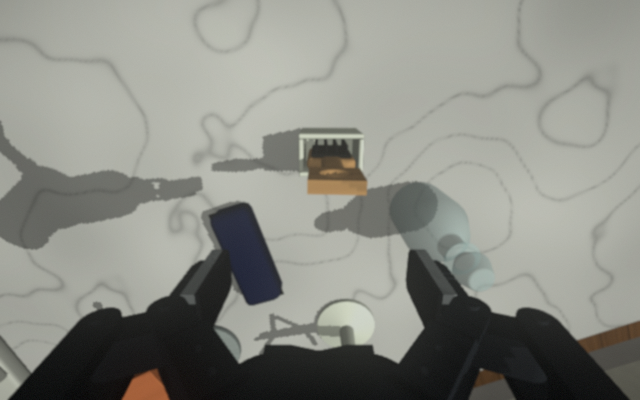

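The wrist view shows the tumbler rim at (301–365, 129–175) px, square to the tool, with the brush's end plate at (308–367, 172–194) on its lower side. I'll zoom in.

```bash
python3 -c "
import cv2
a=cv2.imread('pics/w3.png')[120:205,285:385];cv2.imwrite('pics/w3c.png',cv2.resize(a,(700,595),interpolation=cv2.INTER_CUBIC))"
```

```text
(no output)
```

View pics/w3c.png

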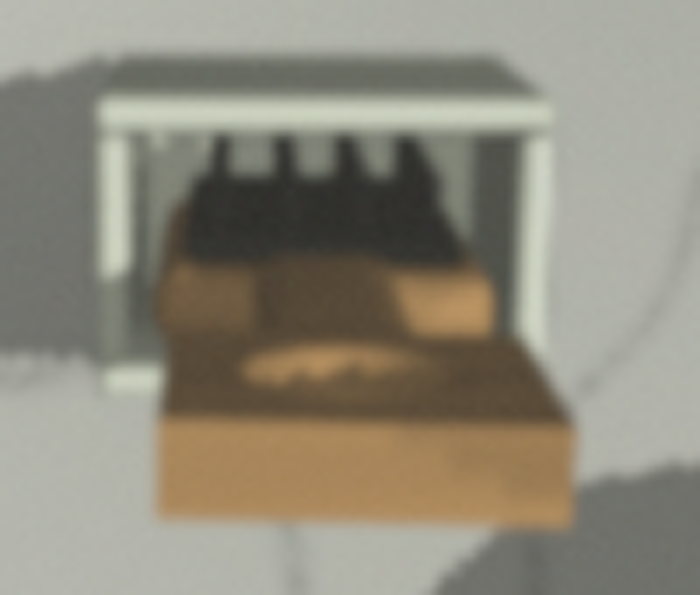

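```bash
python3 - <<'E'
from h import *
d=np.load("w3.npz");f=dict(K=d["K"],dist=d["dist"]);W=d["W"];T=d["T"]
g=lambda u,v:(285+(u-3.)/7,120+(v-3.)/7)
np.set_printoptions(precision=4,suppress=True)
def tl(P): return (T[:3,:3].T@(P-T[:3,3]))[:2]
print("rim",[ (a:=atz(f,g(*p),.08,W),tl(a)) for p in((98,97),(552,97),(98,390))])
for z in(.19,.195,.2,.205):
  c=[atz(f,g(*p),z,W) for p in((160,418),(573,422),(573,522),(158,518))]
  print(z,"w",np.linalg.norm(c[0]-c[1]),"th",np.linalg.norm(c[1]-c[2]),"cen",np.mean(c,0),"tool",tl(np.mean(c,0)),"ydir",(c[1]-c[0])/np.linalg.norm(c[1]-c[0]))
c=[atz(f,g(*p),.17,W) for p in((167,345),(530,345))];print(c)
E
```

```text
rim [(array([0.4098, 0.2341, 0.08  ]), array([ 0.0379, -0.0234])), (array([0.4406, 0.3034, 0.08  ]), array([0.0379, 0.0524])), (array([0.4554, 0.2127, 0.08  ]), array([-0.0124, -0.0244]))]
0.19 w 0.050143432938407555 th 0.012759589833133916 cen [0.4555 0.2563 0.19  ] tool [0.0051 0.0155] ydir [0.4153 0.9097 0.    ]
0.195 w 0.04913570411154497 th 0.012503161309191723 cen [0.4541 0.2566 0.195 ] tool [0.0066 0.0152] ydir [0.4153 0.9097 0.    ]
0.2 w 0.04812797528468238 th 0.012246732785249459 cen [0.4526 0.2569 0.2   ] tool [0.008  0.0149] ydir [0.4153 0.9097 0.    ]
0.205 w 0.04712024645781979 th 0.011990304261307216 cen [0.4511 0.2572 0.205 ] tool [0.0095 0.0145] ydir [0.4153 0.9097 0.    ]
[array([0.4353, 0.2381, 0.17  ]), array([0.4544, 0.2811, 0.17  ])]
```

```bash
python3 -m pendant '[[[0.8,1.5,0,0,0,-0.1,1],[0,0,3,0,0,0,1],[0,0,3,0,0,0,1],[0,0,3,0,0,0,1],[0,0,2.5,0,0,0,1],[0,0,1.5,0,0,0,1],[0,0,0.6,0,0,0,1],[0,0,0,0,0,0,1],[0,0,0,0,0,0,-1],[0,0,0,0,0,0,-1],[0,0,0,0,0,0,-1],[0,0,0,0,0,0,-1],[0,0,0,0,0,0,-1],[0,0,0,0,0,0,-1],[0,0,0,0,0,0,-1],[0,0,0,0,0,0,-1]]]'
```

```text
t: 12.03
tcp_pos: [0.4549, 0.256, 0.1812]
tool_rot: [0.002, 0.204, 0.979, 0.001]
force: [0.0, 0.4, 7.3]
finger_gap: 0.0471
grasp_force: 62.2
```

```bash
python3 -m pendant '[[[0,0,-1,0,0,0,-1],[0,0,-1,0,0,0,-1],[0,0,-1.5,0,0,0,-1],[0,0,-1.5,0,0,0,-1],[0,0,-1.5,0,0,0,-1],[0,0,-1.5,0,0,0,-1],[0,0,-1.5,0,0,0,-1],[0,0,-1.5,0,0,0,-1],[0,0,-1.5,0,0,0,-1],[0,0,-1.5,0,0,0,-1],[0,0,0,0,0,0,-1],[0,0,0,0,0,0,-1]]]'; python3 - <<'E'
from h import *
T,o=pose();print(o["joints"])
for c in("side","top"):
    f=arm.grab_frame(c);cv2.imwrite(f"pics/{c}4.png",f["img"][...,::-1])
    print(c,[(n,r["box"],r["conf"]) for n in("brush","tumbler","stand") for r in arm.look_for(c,n)[:1]])
s=cv2.imread("pics/side4.png")[90:290,180:430];t=cv2.imread("pics/top4.png")[140:300,150:350]
cv2.imwrite("pics/st4.png",np.hstack([cv2.resize(s,(400,320)),cv2.resize(t,(400,320))]))
plan((.50,-.055,.31),174.4)
E
```

```text
t: 13.03
tcp_pos: [0.454, 0.2557, 0.3203]
tool_rot: [0.001, 0.204, 0.979, 0.0]
force: [-0.3, 0.6, -1.3]
finger_gap: 0.0474
grasp_force: 62.0
[ 2.80778307e-01 -2.35934151e-02  1.65078724e+00  2.37912881e-05
  1.51232184e+00 -8.78431958e-01]
side [('brush', [235.5, 133.8, 11.3, 27.8], 0.71), ('tumbler', [235.5, 164.0, 19.6, 29.8], 0.66), ('stand', [313.4, 177.6, 48.6, 56.8], 0.6)]
top [('brush', [191.2, 252.6, 21.3, 16.5], 0.66), ('tumbler', [203.3, 248.1, 29.9, 25.6], 0.86), ('stand', [306.7, 172.8, 28.7, 44.2], 0.73)]
t 13.43 tcp [0.4534 0.2555 0.3187] toolx [-0.916  0.4    0.001] toolz [-0.001 -0.    -1.   ]
shift in tool cm [-16.69 -26.6    0.87]
turn rotvec units [-0.005 -0.01  -2.998] shift after turn cm [ -7.66 -30.45   0.87]
```

View pics/st4.png

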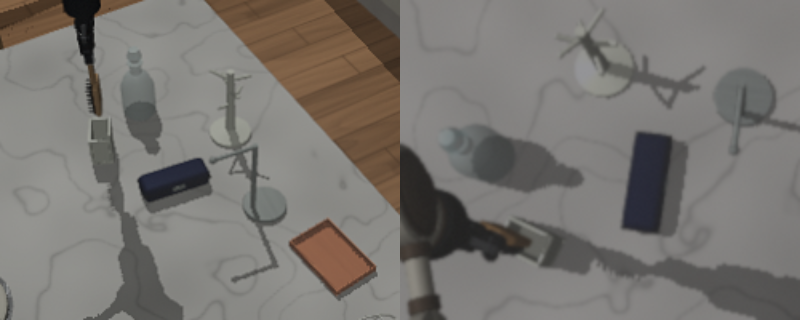

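The brush is out cleanly and the tumbler still stands; the case is clear of the peg. I'm turning the tool so that the wrist camera looks at the peg, and moving over.

```bash
python3 -m pendant '[[[0,0,0,0,0,1.15,-1],[0,0,0,0,0,1.15,-1],[0,0,0,0,0,1.15,-1],[0,0,0,0,0,1.15,-1],[0,0,0,0,0,1.15,-1],[0,0,0,0,0,1.15,-1],[0,0,0,0,0,1.15,-1],[0,0,0,0,0,1.15,-1],[0,0,0,0,0,1.15,-1],[0,0,0,0,0,1.15,-1],[0,0,0,0,0,1.15,-1],[0,0,0,0,0,1.15,-1],[0,0,0,0,0,1.15,-1],[0,0,0,0,0,1.15,-1],[0,0,0,0,0,1.15,-1],[0,0,0,0,0,1.15,-1],[0,0,0,0,0,1.15,-1],[0,0,0,0,0,1.15,-1],[0,0,0,0,0,1.15,-1],[0,0,0,0,0,1.15,-1]]]'
python3 -m pendant '[[[0,0,0,0,0,1.15,-1],[0,0,0,0,0,1.15,-1],[0,0,0,0,0,1.15,-1],[0,0,0,0,0,0.55,-1],[0.6,3,0,0,0,0,-1],[0.6,3,0,0,0,0,-1],[0.6,3,0,0,0,0,-1],[0.7,3,0,0,0,0,-1],[0.7,3,0,0,0,0,-1],[0.7,3,0,0,0,0,-1],[0.7,3,0,0,0,0,-1],[0.7,3,0,0,0,0,-1],[0.7,3,0,0,0,0,-1],[0.7,3,0,0,0,0,-1],[0,0,0,0,0,0,-1],[0,0,0,0,0,0,-1]]]'; python3 - <<'E'
from h import *
T,o=pose();f=arm.grab_frame("wrist");W=wristT(f,T);cv2.imwrite("pics/w5.png",f["img"][...,::-1])
np.savez("w5.npz",T=T,W=W,K=f["K"],dist=f["dist"]);print(T.round(4))
for n in("stand","brush"): print(n,[(r["box"],r["conf"]) for r in arm.look_for("wrist",n)[:1]])
print(proj(f,[[.572,-.0615,.21],[.664,-.071,.21]],W))
E
```

```text
t: 15.1
tcp_pos: [0.4536, 0.2555, 0.319]
tool_rot: [0.0, 0.988, 0.157, -0.0]
force: [-0.0, 0.4, -1.2]
finger_gap: 0.047
grasp_force: 61.7
t: 16.43
tcp_pos: [0.4911, -0.0506, 0.319]
tool_rot: [-0.0, 0.999, -0.05, -0.0]
force: [-0.5, 0.1, -1.2]
finger_gap: 0.0468
grasp_force: 62.8
[[ 9.950e-01 -1.002e-01 -6.000e-04  4.911e-01]
 [-1.002e-01 -9.950e-01  5.000e-04 -5.060e-02]
 [-7.000e-04 -5.000e-04 -1.000e+00  3.190e-01]
 [ 0.000e+00  0.000e+00  0.000e+00  1.000e+00]]
stand [([285.1, 1.7, 74.2, 101.6], 0.57)]
brush [([257.9, 161.4, 124.4, 153.5], 0.74)]
[[321.69634845  91.70695237]
 [322.58376612 -63.33641531]]
```

View pics/w5.png

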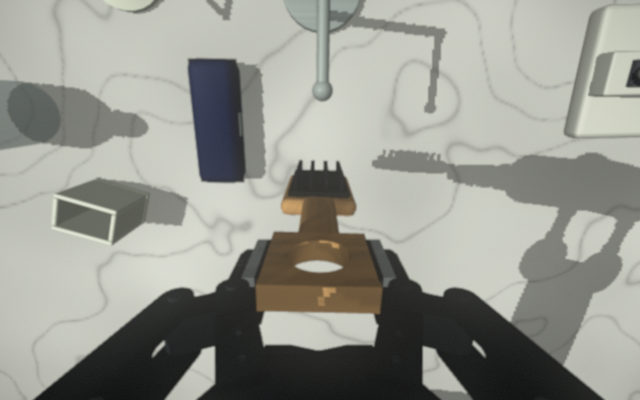

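The wrist view shows the knob at (322,91), right where I predicted it, with the peg running straight up the picture. The brush is held square, with its end face at (257–383, 286–312) and the eye open at (320,258).

```bash
python3 - <<'E'
from h import *
np.set_printoptions(precision=4,suppress=True)
d=np.load("w5.npz");f=dict(K=d["K"],dist=d["dist"]);W=d["W"];T=d["T"]
kn=atz(f,(322,91),.21,W);pg=atz(f,(323,12),.21,W);print("knob",kn,"peg",pg,"dir deg",np.degrees(np.arctan2(*(pg-kn)[[1,0]])))
O=np.array([[-6,-24,200],[-6,24,200],[6,24,200],[6,-24,200],[-6,-24,152],[-6,24,152]],float)/1000
I=np.array([[257,286],[383,286],[381,312],[258,312],[273,234],[366,234]],float)
ok,r,t=cv2.solvePnP(O,I,f["K"],f["dist"]);M=np.eye(4);M[:3,:3]=cv2.Rodrigues(r)[0];M[:3,3]=t[:,0]
B=W@M;print("brush in world",B);e=(B@[0,0,.176,1])[:3];print("eye",e,"eye-tcp in tool",T[:3,:3].T@(e-T[:3,3]),"reproj",(cv2.projectPoints(O,r,t,f["K"],f["dist"])[0][:,0]-I).round(1).tolist())
E
```

```text
knob [ 0.5725 -0.0618  0.21  ] peg [ 0.6225 -0.0673  0.21  ] dir deg -6.299175321173794
brush in world [[-0.9947 -0.1006  0.02    0.4904]
 [ 0.1006 -0.9949 -0.002  -0.0515]
 [ 0.0201  0.      0.9998  0.1432]
 [ 0.      0.      0.      1.    ]]
eye [ 0.494  -0.0518  0.3192] eye-tcp in tool [ 0.003   0.0009 -0.0002] reproj [[-0.5, -0.4], [0.1, -0.3], [0.3, 0.6], [0.2, 0.5], [1.3, -0.2], [-1.4, -0.2]]
```

```bash
python3 -m pendant '[[[0,0.2,2,0,0,-0,-1],[0,0,2,0,0,0,-1],[0,0,2,0,0,0,-1],[0,0,2,0,0,0,-1],[0,0,1.9,0,0,0,-1],[0,0,1,0,0,0,-1],[0,0,0,0,0,0,-1],[0,0,0,0,0,0,-1],[0,0,0,0,0,0,-1]]]'; python3 - <<'E'
from h import *
T,o=pose();f=arm.grab_frame("wrist");W=wristT(f,T);cv2.imwrite("pics/w6.png",f["img"][...,::-1])
np.savez("w6.npz",T=T,W=W,K=f["K"],dist=f["dist"])
print([(r["box"],r["conf"]) for r in arm.look_for("wrist","stand")[:1]],proj(f,[[.5725,-.0618,.21],[.664,-.071,.21]],W))
plan((.6122-.003,-.0662,.21))
E
```

```text
t: 17.33
tcp_pos: [0.4918, -0.0514, 0.2118]
tool_rot: [0.0, 0.999, -0.048, 0.001]
force: [1.0, 0.6, -0.7]
finger_gap: 0.0472
grasp_force: 62.8
[([294.9, 2.4, 57.4, 102.1], 0.82)] [[ 323.96137243   87.01894282]
 [ 326.85282849 -244.38416644]]
t 17.43 tcp [ 0.4919 -0.0516  0.2119] toolx [ 0.995 -0.097  0.003] toolz [ 0.003 -0.001 -1.   ]
shift in tool cm [11.82  0.31  0.22]
```

View pics/w6.png

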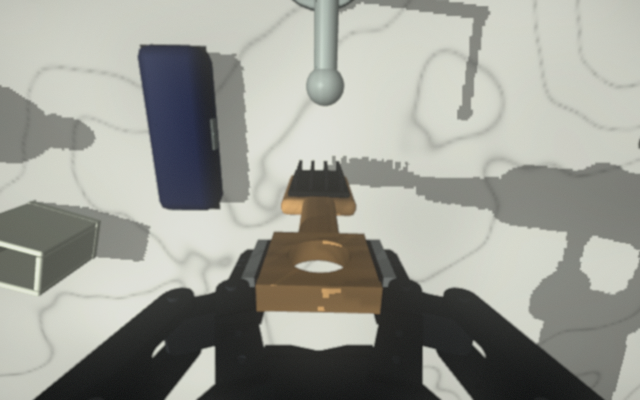

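The knob now shows at (325,87) against a prediction of (324,87), and the eye is at its height, so I'll thread it on.

```bash
python3 -m pendant '[[[0,0.3,0.2,0,0,0,-1],[0.8,0,0,0,0,0,-1],[1,0,0,0,0,0,-1],[1,0,0,0,0,0,-1],[1,0,0,0,0,0,-1],[1,0,0,0,0,0,-1],[1,0,0,0,0,0,-1],[1,0,0,0,0,0,-1],[1,0,0,0,0,0,-1],[1,0,0,0,0,0,-1],[1,0,0,0,0,0,-1],[1,0,0,0,0,0,-1],[1,0,0,0,0,0,-1],[0,0,0,0,0,0,-1],[0,0,0,0,0,0,-1]]]'; python3 - <<'E'
from h import *
T,o=pose();f=arm.grab_frame("wrist");cv2.imwrite("pics/w7.png",f["img"][...,::-1]);s=arm.grab_frame("side")["img"][150:270,260:420,::-1]
cv2.imwrite("pics/ws7.png",np.hstack([cv2.resize(f["img"][...,::-1],(400,300)),cv2.resize(s,(400,300))]))
E
```

```text
t: 18.68
tcp_pos: [0.6085, -0.0662, 0.2081]
tool_rot: [-0.0, 0.999, -0.049, -0.0]
force: [-0.5, -0.2, -1.8]
finger_gap: 0.0471
grasp_force: 62.8
```

View pics/ws7.png

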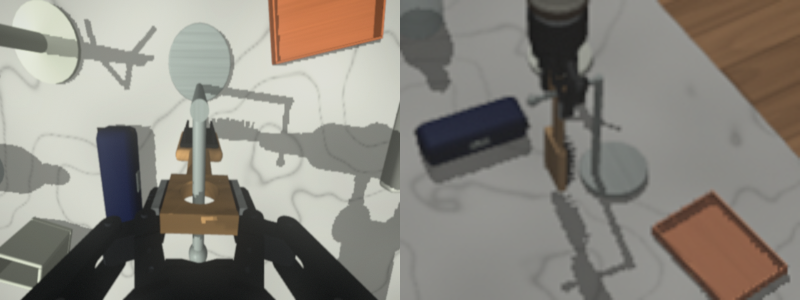

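The eye is threaded on the peg, with the knob showing behind the plate at (198,250) in the left half. Next I'll lower it until it bears, release and rise.

```bash
python3 -m pendant '[[[0,0,0.3,0,0,0,-1],[0,0,0.3,0,0,0,-1],[0,0,0.1,0,0,0,-1],[0,0,0,0,0,0,-1],[0,0,0,0,0,0,-1]]]'; python3 -m pendant '[[[0,0,0,0,0,0,0.2],[0,0,0,0,0,0,0.6],[0,0,0,0,0,0,1],[0,0,0,0,0,0,1],[0,0,0,0,0,0,1],[0,0,0,0,0,0,1],[0,0,0,0,0,0,1],[0,0,-0.7,0,0,0,1],[0,0,-1,0,0,0,1],[0,0,-1,0,0,0,1],[0,0,-1.5,0,0,0,1],[0,0,-2,0,0,0,1],[0,0,-2,0,0,0,1],[0,0,-2,0,0,0,1],[0,0,-1,0,0,0,1]]]'; python3 - <<'E'
from h import *
s=arm.grab_frame("side")["img"];cv2.imwrite("pics/s8.png",s[...,::-1])
T,o=pose();f=arm.grab_frame("wrist");W=wristT(f,T)
cv2.imwrite("pics/ws8.png",np.hstack([cv2.resize(f["img"][...,::-1],(400,300)),cv2.resize(s[150:270,260:420,::-1],(400,300))]))
print([(r["box"],r["conf"]) for r in arm.look_for("side","brush")[:1]+arm.look_for("wrist","brush")[:1]])
plan((.556,-.36,.33),-90);print(o["joints"])
E
```

```text
t: 19.2
tcp_pos: [0.6079, -0.0659, 0.2011]
tool_rot: [-0.0, 0.999, -0.049, -0.0]
force: [0.5, -0.2, -0.6]
finger_gap: 0.047
grasp_force: 62.8
t: 20.45
tcp_pos: [0.6093, -0.0663, 0.318]
tool_rot: [0.001, 0.999, -0.049, 0.003]
force: [0.3, -0.5, 0.2]
finger_gap: 0.0856
grasp_force: 0.0
[([315.8, 180.7, 16.0, 47.9], 0.68), ([286.6, 146.9, 60.3, 64.6], 0.8)]
t 20.65 tcp [ 0.608  -0.0659  0.3129] toolx [ 0.995 -0.097 -0.   ] toolz [-0.  0. -1.]
shift in tool cm [-2.31 29.77 -1.71]
turn rotvec units [2.0000e-03 4.0000e-03 1.4069e+01] shift after turn cm [29.41  5.2  -1.71]
[-3.05296518e-01  2.15571974e-01  1.39686501e+00 -2.67155541e-05
  1.52085800e+00  1.36293774e+00]
```

View pics/ws8.png

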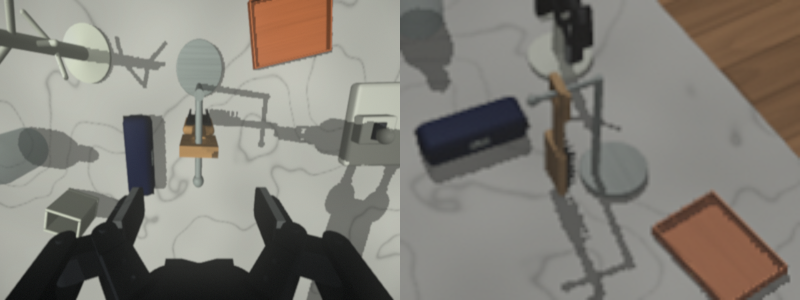

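The brush hangs freely on the peg, next to the post and clear of the case. Next is the switch.

```bash
python3 -m pendant '[[[-0.25,2.8,0,0,0,0,-1],[-0.25,2.8,0,0,0,0,-1],[-0.25,2.8,0,0,0,0,-1],[-0.25,2.8,0,0,0,0,-1],[-0.25,2.8,0,0,0,0,-1],[-0.25,2.8,0,0,0,0,-1],[-0.25,2.8,0,0,0,0,-1],[-0.25,2.8,0,0,0,0,-1],[-0.25,2.8,0,0,0,0,-1],[-0.25,2.6,0,0,0,0,-1],[0,0,0,0,0,0,-1],[0,0,0,0,0,0,-1]]]'; python3 - <<'E'
from h import *
T,o=pose();f=arm.grab_frame("wrist");W=wristT(f,T);cv2.imwrite("pics/w9.png",f["img"][...,::-1])
np.savez("w9.npz",T=T,W=W,K=f["K"],dist=f["dist"]);print(T.round(3))
r=arm.look_for("wrist","switch_tip");print([(x["box"],x["conf"]) for x in r[:2]],proj(f,[.556,-.4235,.095],W))
E
```

```text
t: 21.65
tcp_pos: [0.5552, -0.341, 0.3109]
tool_rot: [-0.001, 0.999, -0.05, -0.001]
force: [-0.6, 1.2, -1.0]
finger_gap: -0.0002
grasp_force: 0.0
[[ 0.995 -0.1   -0.003  0.555]
 [-0.1   -0.995  0.003 -0.341]
 [-0.003 -0.002 -1.     0.311]
 [ 0.     0.     0.     1.   ]]
[([376.1, 145.2, 27.1, 25.5], 0.79)] [[390.87003803 160.67082315]]
```

View pics/w9.png

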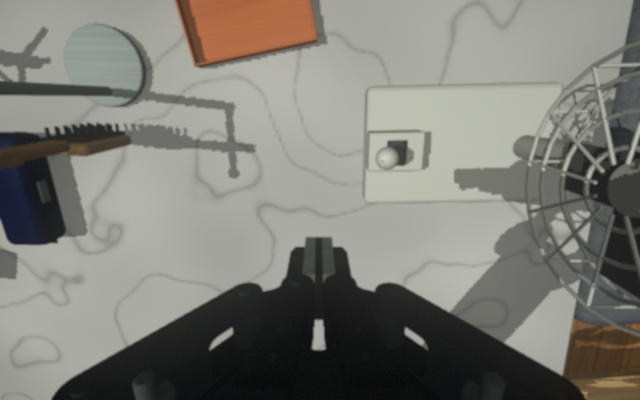

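The ball is at (388,158), leaning towards the front of the fan. The fan's base edges line up with the picture, so the push is along tool +y.

```bash
python3 - <<'E'
from h import *
d=np.load("w9.npz");f=dict(K=d["K"],dist=d["dist"]);W=d["W"]
b=atz(f,(387.8,158),.092,W);print(b)
e=[atz(f,p,.03,W) for p in((367,88),(365,201),(560,84))];print(e)
T,o=pose();print((T[:3,:3].T@(b-T[:3,3])*100).round(2))
E
```

```text
[ 0.55876875 -0.42075839  0.092     ]
[array([ 0.63723215, -0.41032581,  0.03      ]), array([ 0.48720713, -0.399919  ,  0.03      ]), array([ 0.61755212, -0.64975623,  0.03      ])]
[ 1.1   8.12 21.97]
```

```bash
python3 -m pendant '[[[1.1,3.4,0,0,0,0,-1],[0,0,3.5,0,0,0,-1],[0,0,3.5,0,0,0,-1],[0,0,3.5,0,0,0,-1],[0,0,3.5,0,0,0,-1],[0,0,3.5,0,0,0,-1],[0,0,2.5,0,0,0,-1],[0,0,1.5,0,0,0,-1],[0,0,0,0,0,0,-1],[0,0.9,0,0,0,0,-1],[0,0.9,0,0,0,0,-1],[0,0.5,0,0,0,0,-1],[0,0.5,0,0,0,0,-1],[0,0.5,0,0,0,0,-1],[0,0.5,0,0,0,0,-1],[0,0.5,0,0,0,0,-1],[0,0.5,0,0,0,0,-1],[0,0.5,0,0,0,0,-1]]]'
```

```text
t: 23.25
tcp_pos: [0.5585, -0.4285, 0.0982]
tool_rot: [0.0, 0.999, -0.049, -0.0]
force: [1.2, 0.9, 1.6]
finger_gap: -0.0003
grasp_force: 0.8
```

```bash
python3 - <<'E'
from h import *
T,o=pose();print(T[:3,3],o["force"]);f=arm.grab_frame("wrist");W=wristT(f,T)
print([(x["box"],x["conf"]) for x in arm.look_for("wrist","switch_tip")[:2]],proj(f,[[.5588,-.4208,.092],[.5545,-.4635,.092]],W))
E
```

```text
[ 0.5585023  -0.4285383   0.09822969] [1.23507623 0.8543002  1.62853496]
[([334.9, 228.4, 68.6, 63.0], 0.92)] [[301.58953489 266.31443593]
 [390.18800759 266.56403081]]
```

```bash
python3 -m pendant '[[[0,0.3,0,0,0,0,-1],[0,0.3,0,0,0,0,-1],[0,0.2,0,0,0,0,-1],[0,0.2,0,0,0,0,-1],[0,0,0,0,0,0,-1]]]'; python3 - <<'E'
from h import *
T,o=pose();f=arm.grab_frame("wrist");W=wristT(f,T)
print([(x["box"],x["conf"]) for x in arm.look_for("wrist","switch_tip")[:1]],proj(f,[[.5588,-.4208,.092],[.5545,-.4635,.092]],W))
E
```

```text
t: 23.77
tcp_pos: [0.5577, -0.4351, 0.0974]
tool_rot: [-0.003, 0.999, -0.048, -0.001]
force: [0.3, 9.7, 1.9]
finger_gap: 0.0003
grasp_force: 4.6
[([329.6, 229.1, 69.9, 62.0], 0.6)] [[287.91737683 266.72215013]
 [377.08743435 267.30715222]]
```

```bash
python3 -m pendant '[[[0,0.3,0,0,0,0,-1],[0,0.3,0,0,0,0,-1],[0,0,0,0,0,0,-1]]]'
```

```text
t: 24.12
tcp_pos: [0.5576, -0.4358, 0.0973]
tool_rot: [-0.008, 0.999, -0.048, -0.002]
force: [-1.1, 24.7, 9.3]
finger_gap: -0.0001
grasp_force: 12.8
```

The force climbs with almost no motion, so the lever is at its stop. I'll back off, rise and check everything.

```bash
python3 -m pendant '[[[0,-1,0,0,0,0,-1],[0,-1.5,0,0,0,0,-1],[0,-2,0,0,0,0,-1],[0,-1.5,0,0,0,0,-1],[0,0,-3,0,0,0,-1],[0,0,-3.5,0,0,0,-1],[0,0,-3.5,0,0,0,-1],[0,0,-3.5,0,0,0,-1],[0,0,-3.5,0,0,0,-1],[0,0,-3,0,0,0,-1],[0,0,0,0,0,0,-1],[0,0,0,0,0,0,-1]]]'; python3 - <<'E'
from h import *
T,o=pose();f=arm.grab_frame("wrist");W=wristT(f,T)
r=arm.look_for("wrist","switch_tip")[:1];print([(x["box"],x["conf"]) for x in r])
if r:
    x=r[0]["box"];print(atz(f,(x[0]+x[2]/2,x[1]+x[3]/2),.092,W),"off was .5588 -.4208")
t=arm.grab_frame("top")["img"]
for n in("case","tumbler","brush","decanter","tree","tray"): print(n,[(x["box"],x["conf"]) for x in arm.look_for("top",n)[:1]])
cv2.imwrite("pics/end.png",np.hstack([cv2.resize(f["img"][...,::-1],(400,250)),cv2.resize(t[140:300,150:406,::-1],(400,250))]))
E
```

```text
t: 25.12
tcp_pos: [0.5637, -0.3853, 0.3017]
tool_rot: [0.002, 0.999, -0.049, 0.002]
force: [-0.4, -1.1, 0.0]
finger_gap: 0.0001
grasp_force: 0.0
[([361.3, 157.7, 37.0, 29.3], 0.68)]
[ 0.55532082 -0.45548459  0.092     ] off was .5588 -.4208
case [([261.7, 209.8, 22.9, 46.4], 0.71)]
tumbler [([195.1, 248.1, 38.5, 25.1], 0.62)]
brush [([311.6, 196.8, 14.7, 21.1], 0.54)]
decanter [([167.7, 205.0, 42.8, 25.9], 0.92)]
tree [([228.4, 143.3, 39.2, 47.6], 0.61)]
tray [([355.9, 155.0, 47.5, 37.5], 0.63)]
```

View pics/end.png

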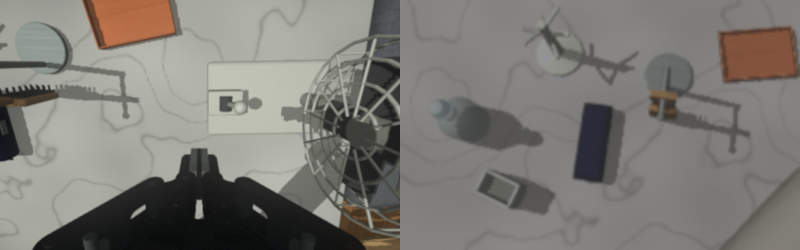

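The lever now leans to the guard, with the ball at (240,108) in the left half. The brush hangs on the peg, and the case, tumbler and bystanders stand undisturbed, so I'm handing in.

```bash
python3 -c "
from cell import arm
print(arm.close_job())"
```

```text
the job is handed in; nothing more can be done
None
```

I slid the case about 13 cm clear of the peg, hung the brush by its eye so it hangs freely, and pushed the fan switch over to its stop. I handed the job in at about 25 s; no verdict was shown.

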